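Tip the dice out of the lever bin

ROBOT

A 6-joint arm with a two-finger parallel gripper is mounted at the origin on the work surface. World frame = base frame: x ahead of the robot, y to its left, z up, the work surface at z = 0. Lengths are in m, angles in degrees, forces in N, time in s.
With the tool pointing down it reaches from about 0.325 to 0.85 m from the base axis. Payload 15.5 kg.
Tool frame: the origin (TCP) lies midway between the tips of the shut fingers; the grasp point (between the pads) lies 19 mm behind it; z points along the fingers, y is the line along which they close (so a half turn about z gives the same grasp; the last joint's range is limited). The gripper opens to 91 mm and grips with 3 to 60 N. Pads are 32 mm wide; open, the fingers measure 118 mm over their backs; the gripper's body (76 mm by 178 mm) begins 60 mm behind the grasp point.
Start: joints at [-72.336, 28.281, 77.091, -0, 74.628, -5.472], TCP at [0.246, -0.575, 0.214] pointing down, gripper open.
Joint ranges: [-166.48, 166.48], [-47.26, 123.95], [12.59, 153.08], [-70.14, 250.14], [6.76, 159.57], [-176.63, 176.63]. Speed limits (degrees/s): [108.29, 108.29, 147.25, 172.46, 172.46, 172.46].

INTERFACE

Orientations are given as a 3x3 rotation matrix whose columns are the frame's x, y, z axes.
In Python, from bench import ctrl gives the robot as it stands. The module is installed in compiled form; this text tells all that it offers. Calls block until the motion is done:
- ctrl.goto(position, orientation): joint-space move of the TCP to a pose.
- ctrl.move_l(position, vel=0.15, ori=None, contact_N=None): straight line of the TCP; ori=None keeps the orientation; vel is the mean speed in m/s. With contact_N (N) it stops when the force on the tool has changed by that much, and returns True; else False.
- ctrl.movej(angles): joint-space move.
- ctrl.command_gripper(opening): opening from 0.0 (shut) to 1.0 (fully open); the grip force is fixed at half the most; returns when the fingers have stopped.
- ctrl.sleep(seconds).
- ctrl.ik(position, orientation): joint angles nearest the present ones, or None.
- ctrl.read_camera(name): name is "side" or "top" or "wrist"; returns the picture (400x640x3 uint8, blue, green, red); there is no depth.
- ctrl.camera_params(name): a dict with "fx", "fy", "cx", "cy" (pixels), "pose" (4x4, takes a point from camera to world coordinates); the wrist camera has in their place "T_tool_cam" (4x4, takes a point from camera to tool coordinates, whose origin is the TCP and whose axes are the flange's). Camera axes: x right, y up, looking along -z (the intrinsics and any distortion apply to the point x, -y, -z); pixel columns grow to the right and rows downward; lengths in m; the calibration is good to about 2 mm. A picture is of the moment at which its call begins: read the wrist's pose just before it. camera_params takes no time and is no camera call.
A pose or a line that the arm cannot do raises ctrl.MotionError and nothing moves.
- ctrl.sign_off(): hands the job in; it is judged then, once.
Readings, each from a call of its own:
- ctrl.current_t(): time.
- ctrl.current_q(): joint angles.
- ctrl.current_dq(): joint speeds.
- ctrl.current_effort(): joint torques, N m.
- ctrl.current_tool_pos(): TCP position.
- ctrl.current_eef_rot(): TCP orientation.
- ctrl.current_contact_force(): force on the tool from outside, world axes, zero at the start.
- ctrl.current_wrist_torque(): the same for the moment, N m.
- ctrl.current_grip_width(): opening from 0.0 (shut) to 1.0 (fully open).
- ctrl.current_grasp_force(): force on a finger pad.
Only numpy, scipy, OpenCV 4.12 (cv2) and the standard library are available. Lean on these libraries where they do the work, as an engineer would, in place of code of your own. Each camera call takes 0.05 s, during which the arm holds its last target. There are 200 camera calls.

TASK

Two dice have been left on the lid of the game-piece bin: with the outside of the fingertips press the lever at the bin's front right down, so that the linked lid swings fully up and tips both dice into the aluminium tray beside the bin, then ease the lever back up so that the lid comes down shut without slamming. Work by the lever alone: do not touch the dice or the lid, and grasp nothing. Leave the tray and everything else on the table where it stands.

Things in the scene. Friction and masses are not known exactly. Their poses are not given: they have to be found in the camera images.
- bin: Grey plastic bin, fixed to the table, 130 mm deep (x), 140 mm wide (y), 90 mm high. Origin at the centre of its underside, on the table. Its own -x side is the front, where the lever sticks out towards the robot; the tray stands at its +y side (left as the robot sees it). z up.
- lid (a joint): Angle of the bin's lid (rad): 0 shut, 1.1 fully up; the link makes it 2.62 times the lever's angle. Hinge line along the bin's x, 91 mm up at the bin's y = +70 mm; the -y end rises. By the time it is fully up the dice slide off over its +y end, which overhangs the hinge by 35 mm, above the tray. No damper: it falls shut hard if the lever is let go.
- lid_edge (a point): Middle of the top of the lid's rising rim, at the bin's y = -75 mm, 107 mm above the table when shut and about 230 mm when fully up. The lid is a shallow grey plate 180 mm long (y), 132 mm wide (x), with 12 mm rims on three sides and none at the +y end; the plate's upper face is 95 mm above the table when shut. Not to be touched.
- lever (a joint): Angle of the lever (rad): 0 at rest (its arm rises outwards by 0.2 rad), 0.42 pressed right down against its stop (its arm then slopes down by 0.22 rad). Pivot line along the bin's y, 45 mm above the table, at the bin's x = -50 mm. Weight of the lid and a spring push it up; pressing it at the pad takes about 2 to 5 N.
- lever_pad (a point): Middle of the upper face of the lever's pad, a flat dark steel plate 34 mm long (x), 36 mm wide (y), 8 mm thick (lower half rubber), at the outer end of an arm 16 mm wide. It lies 115 mm out from the pivot, about 72 mm above the table at rest and about 24 mm above it when the lever is pressed right down; at the bin's x = -162 mm, y = 0 at rest.
- tray: Loose aluminium tray, 240 mm (x) by 200 mm (y), 25 mm high, 3 mm walls and floor, open on top; it stands close beside the bin, its near wall 4 to 12 mm from it, under the overhanging end of the lid. Origin at the centre of its underside.
- die_a: White die with black pips, a 22 mm cube of 14 g; origin at the centre of the face that is underneath at the start. Starts lying on the lid, on the half farther from the robot (bin's +x).
- die_a_center (a point): Centre of die_a.
- die_b: The same kind of die, on the lid's half nearer the robot (bin's -x).
- die_b_center (a point): Centre of die_b.
- cup: Cobalt ceramic espresso cup with a handle, rim 62 mm across, 58 mm high, standing to the right of the bin; it and the shaker may swap places. Origin under its centre. To be left alone.
- shaker: Dark wooden dice shaker, an open cup 72 mm across and 90 mm high, also to the right of the bin. Origin under its centre. To be left alone.
- draught0: Dark wooden draughtsman, a disc 34 mm across and 9 mm thick, lying left of the lever. Origin under its centre. To be left alone.
- draught1: Light wooden draughtsman of the same size, lying right of the lever. To be left alone.
- draught2: Light wooden draughtsman of the same size, in front of the tray. To be left alone.
Mind the look-alikes: they are no part of the job. What is shaped like the die_b but purple is not meant. What is shaped like the die_a but turquoise or yellow is not meant.

How it is judged:
By the outcome, as a careful person would: the job done as asked, in the order asked, and still so for the second after the job is handed in, with the robot touching nothing.
It also fails if it takes over 42 s, if anything falls off the work surface, if the arm or the gripper's body presses on something with over 40 N, if the wrist force passes 120 N, or if a joint passes its speed limit or range.

## Working session

There is one attempt and no reset: what is moved stays moved. The work goes in short steps, each a Python script; the robot and the scene stay as the last script left them, time stands still between calls to the robot, and variables do not carry over. Pictures are saved under pics/ and viewed, at most 10 in all, crops included, and the job is handed in when it is done.

```bash
mkdir -p pics
python3 - <<'E'
from bench import ctrl
import cv2
for n in ("top","side"):
    cv2.imwrite(f"pics/{n}0.png",ctrl.read_camera(n)); p=ctrl.camera_params(n); print(n,p)
print(ctrl.current_t())
E
```

```text
top {'fx': 384.3640879703923, 'fy': 384.3640879703923, 'cx': 321.14600836692057, 'cy': 200.64094384036179, 'pose': array([[ 0.00237304,  0.99757398, -0.0695739 ,  0.54707746],
       [-0.99995164,  0.0030312 ,  0.00935584,  0.06132776],
       [ 0.00954403,  0.06954834,  0.99753293,  0.8007093 ],
       [ 0.        ,  0.        ,  0.        ,  1.        ]])}
side {'fx': 519.2537599398861, 'fy': 519.2537599398861, 'cx': 312.4849299439669, 'cy': 197.5601139610292, 'pose': array([[ 0.98425338,  0.10867957, -0.13940599,  0.45671888],
       [-0.17672658,  0.58894145, -0.78861631, -0.85241276],
       [-0.00360451,  0.80083502,  0.59887418,  0.80072483],
       [ 0.        ,  0.        ,  0.        ,  1.        ]])}
0.1
```

View pics/top0.png

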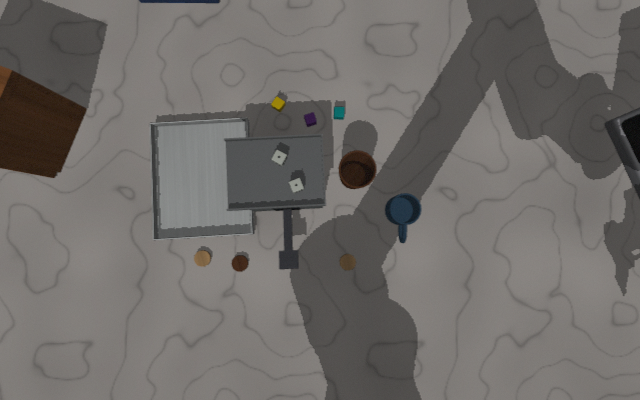

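View pics/side0.png

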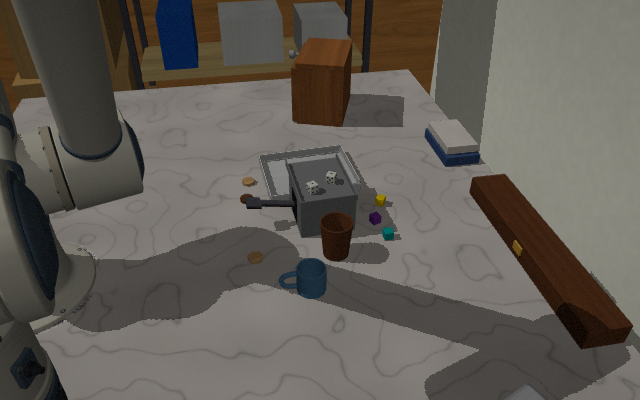

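The top view shows the bin lid at about (227-326, 138-208), the dice at (279,157) and (297,185), and the lever pad at (289,259). The tray is to the left of the bin, with draughtsmen at (203,258), (240,263) and (347,261). In the side view the lever points towards the robot, with the pad near (253,203).

```bash
cat > h.py <<'E'
import numpy as np
from bench import ctrl
def ray(n,u,v):
    p=ctrl.camera_params(n);T=p["pose"]
    d=T[:3,:3]@np.array([(u-p["cx"])/p["fx"],-(v-p["cy"])/p["fy"],-1]);return T[:3,3],d
def plane(n,u,v,z):
    o,d=ray(n,u,v);return o+d*(z-o[2])/d[2]
def proj(n,P):
    p=ctrl.camera_params(n);T=p["pose"];c=T[:3,:3].T@(np.array(P)-T[:3,3])
    return p["cx"]+p["fx"]*c[0]/-c[2],p["cy"]-p["fy"]*c[1]/-c[2]
E
python3 - <<'E'
from h import *; import cv2
im=cv2.imread("pics/top0.png"); g=cv2.cvtColor(im,cv2.COLOR_BGR2GRAY)
m=np.zeros_like(g); m[249:273,276:302]=(g[249:273,276:302]<72)
print(g[245:275,289],g[259,272:308])
c=max(cv2.findContours(m,0,2)[0],key=cv2.contourArea); r=cv2.minAreaRect(c); print(r)
pad=plane("top",*r[0],.072); print("pad",pad,"size",np.array(r[1])*.73/384)
# lid rim top corners (hand-read) at z .107
for q in [(227,139),(323,137),(326,207),(229,209)]: print(q,plane("top",*q,.107))
m=np.zeros_like(g); m[205:249,276:302]=g[205:249,276:302]<72
for v in (215,225,235,245): 
    xs=np.where(m[v]>0)[0]; print(v,xs.min(),xs.max())
print("side proj",proj("side",pad))
t=cv2.resize(im[120:280,140:370],None,fx=3.4,fy=3.4,interpolation=cv2.INTER_CUBIC); cv2.imwrite("pics/crop1.png",t[:600,:800])
s=cv2.imread("pics/side0.png")[140:240,230:400]; cv2.imwrite("pics/crop2.png",cv2.resize(s,None,fx=4.5,fy=4.5,interpolation=cv2.INTER_CUBIC))
E
```

```text
[ 48  48  49  48  50  50  49  49  51  49  49  52  49  50  51  49  50  51
  51  47  51  51  53  66 125 130 130 121 119 117] [132 132 132 131 132 131 119  81  51  48  52  49  49  49  51  51  47  51
  50  51  49  49  50  51  51  50  64  82  81  79  78  76  72  74  78  80]
((288.5, 258.5), (19.0, 19.0), 90.0)
pad [0.48871619 0.11558939 0.072     ] size [0.03611979 0.03611979]
(227, 139) [0.70773208 0.22695219 0.107     ]
(323, 137) [0.71224859 0.05170474 0.107     ]
(326, 207) [0.58396619 0.04602057 0.107     ]
(229, 209) [0.57985315 0.22087827 0.107     ]
215 284 290
225 284 292
235 284 292
245 284 291
side proj (np.float64(253.43392245240042), np.float64(201.87810543790553))
```

View pics/crop1.png

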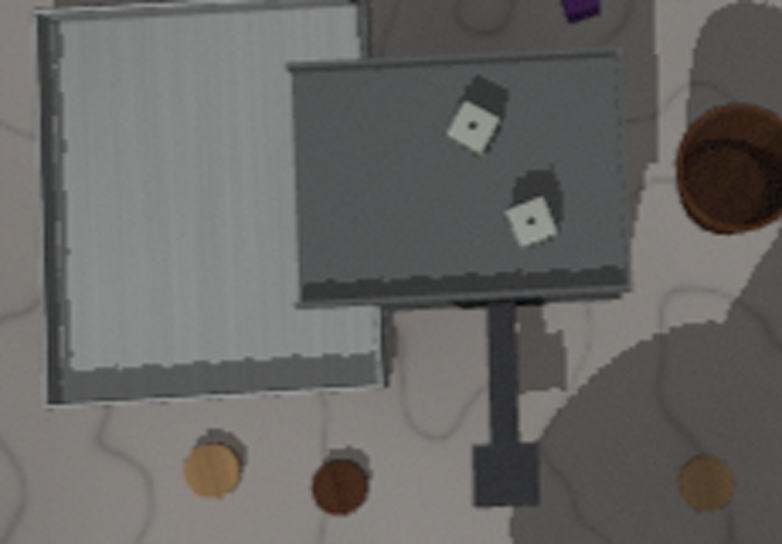

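View pics/crop2.png

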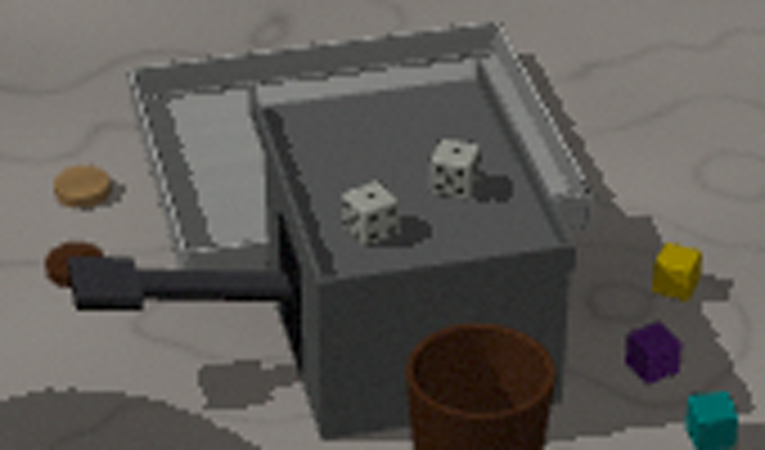

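The two views agree on the pad: (0.489, 0.116, 0.072) projects onto it in the side view. The bin yaw is about 2°. Next I shut the fingers, go above the pad, and press it with the tool tilting along with the lever.

```bash
cat >> h.py <<'E'
pad=np.array([.4887,.1156,.072]); th=np.radians(2.)
bx=np.array([np.cos(th),np.sin(th),0]); by=np.array([-np.sin(th),np.cos(th),0]); ez=np.array([0,0,1.])
def ori(a,s):   # a: lean of tool top towards the bin (rad); s: sign of tool y along bin y
    z=-(np.sin(a)*bx+np.cos(a)*ez); y=s*by; return np.column_stack([np.cross(y,z),y,z])
S=float(np.sign(ctrl.current_eef_rot()[:,1]@np.array([0,1,0])))
E
python3 - <<'E'
from h import *
print(S,ctrl.current_eef_rot().round(2).tolist())
for s in (1,-1): print(s,ctrl.ik(pad+[0,0,.13],ori(.2,s)),ctrl.ik(pad+[0,0,-.05],ori(-.22,s)))
E
```

```text
-1.0 [[0.92, 0.39, -0.0], [0.39, -0.92, 0.0], [0.0, -0.0, -1.0]]
1 [  5.93910104  25.05391576  86.27052834   0.79378513  80.10928524
 -86.27553536] [  7.31022913  33.1208088  115.91001549  -3.65866693  18.45155107
 -81.34600225]
-1 [ 5.93910104 25.05391576 86.27052834  0.79378513 80.10928524 93.72446464] [  7.31022913  33.1208088  115.91001549  -3.65866693  18.45155107
  98.65399775]
```

Run:
```python
from h import *; import cv2
ctrl.command_gripper(0.0)
ctrl.goto(pad+[0,0,.13],ori(.2,1))
ctrl.move_l(pad+[0,0,.012],vel=.1)
print(ctrl.current_t(),ctrl.current_tool_pos(),ctrl.current_contact_force(),ctrl.current_grip_width())
cv2.imwrite("pics/side1.png",cv2.resize(ctrl.read_camera("side")[110:260,200:400],None,fx=4,fy=4))
```

```text
5.3917 [0.48905243 0.11562627 0.08448703] [ 0.30746391 -0.11143612 -0.2099543 ] 0.006653282478103112
```

View pics/side1.png

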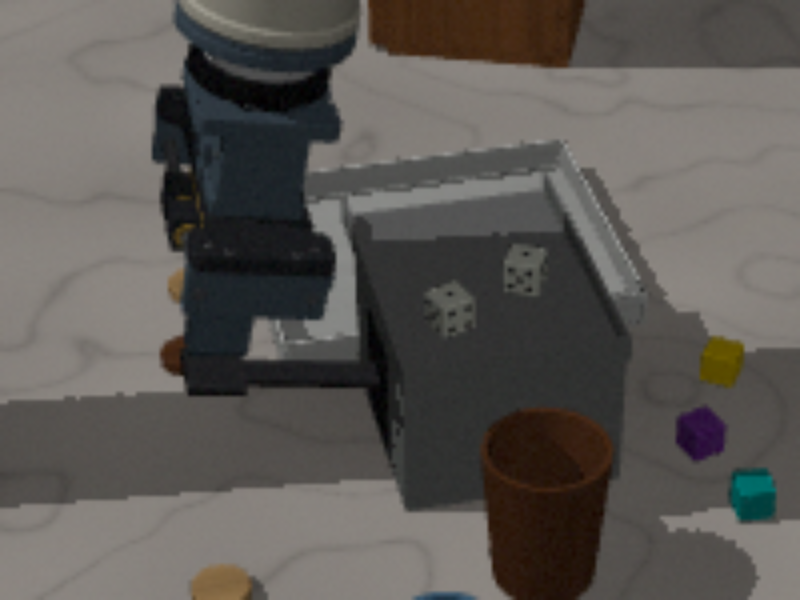

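The fingertips are centred just above the pad at (217,375), and the gripper body is clear of the lid. Next I press.

Run:
```python
from h import *; import cv2
hit=ctrl.move_l(pad-.001*bx+[0,0,-.052],vel=.02,ori=ori(-.15,1),contact_N=20)
print(hit,ctrl.current_t(),ctrl.current_tool_pos(),ctrl.current_contact_force())
ctrl.sleep(1.)
print(ctrl.current_contact_force())
a=ctrl.read_camera("side")[110:260,200:400]; b=ctrl.read_camera("top")[100:280,130:380]
cv2.imwrite("pics/press.png",np.hstack([cv2.resize(a,(400,300)),cv2.resize(b,(400,300))]))
```

```text
True 8.0083 [0.48833032 0.11549897 0.02542817] [-3.76388054 -1.377525   17.40753035]
[-3.02981432 -0.56041886 17.01036378]
```

View pics/press.png

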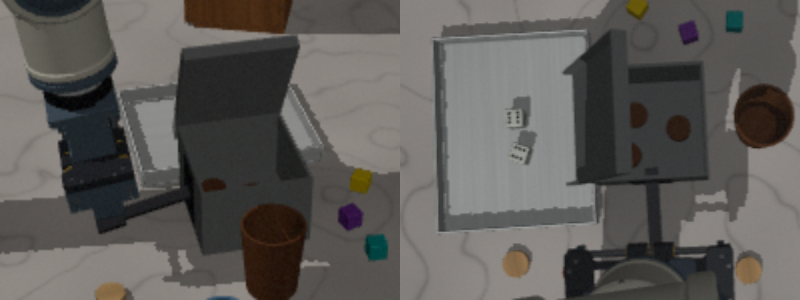

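The press worked. In the side view the lid is fully up, and in the top view both dice lie in the tray at (514,118) and (520,153). Next I ease the lever back up slowly.

Run:
```python
from h import *; import cv2
ctrl.move_l(pad+[0,0,-.008],vel=.009,ori=ori(.15,1)); print(ctrl.current_t(),ctrl.current_contact_force())
ctrl.move_l(pad+[0,0,.008],vel=.004,ori=ori(.2,1)); print(ctrl.current_t(),ctrl.current_contact_force())
ctrl.move_l(pad+[0,0,.13],vel=.08); print(ctrl.current_t(),ctrl.current_contact_force())
a=ctrl.read_camera("side")[110:310,200:400]; b=ctrl.read_camera("top")[90:290,130:420]
cv2.imwrite("pics/end.png",np.hstack([cv2.resize(a,(360,360)),cv2.resize(b,(435,300))[:360] if 0 else cv2.resize(b,(435,360))]))
```

```text
13.5917 [2.82089123 0.19386456 2.49327612]
17.7417 [ 0.06004996 -0.22166603 -0.28022226]
19.4167 [ 0.47562084 -0.05684012 -0.47752467]
```

View pics/end.png

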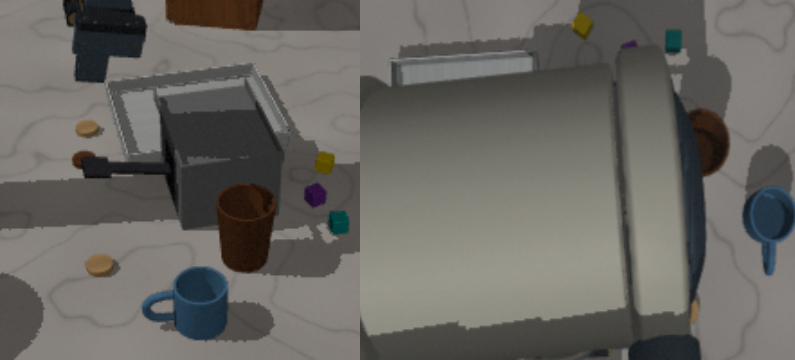

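The side view shows the lid shut and empty, the lever back at rest at (95,167), the gripper clear, and the other things where they stood. The arm blocks the top view. Nothing more is needed, so I hand it in.

```bash
python3 -c "
from bench import ctrl
print(ctrl.sign_off())"
```

```text
the job is handed in; nothing more can be done
None
```

I handed the job in at about 19.5 s: one press of the lever tipped both dice into the tray, and the lid was eased shut with the lever back at rest; the arm hid the dice and most of the tray in the last top view.

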